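Bed down bronze wear strips with a twin-barrel roller and park it chocked

TASK

Gently lay every bronze wear strip on the bench into a pocket of its own in the bonding jig, without pushing its cushion down by hand. Then take the twin-barrel roller and roll it with firm, steady pressure across the whole row from end to end, so that every strip is pressed fully down. Park the roller on the sloping tray: with the timber chock laid across the white line there first, roll the roller down against the chock while you still hold it, and only then let it go so that it stays parked there; leave the spray bottle, grease tin and spanner alone.

Things in the scene. Friction and masses are not known exactly. Their poses are not given: they have to be found in the camera images.
- pocket0 (a point): centre of pocket 0 of the fixed aluminium jig, 20 mm above the bench, at the height of the rib tops. x runs along the row of five pockets (pitch 41 mm, 0 at the -x end), y across it, z up. Pocket 37 mm in x, 61 mm in y; ribs on its long sides, lips 2 mm lower and 6 mm thick at its short ends; the floor is a black cushion, at first 4 mm below this point.
- pocket1 (a point): centre of pocket 1 of the fixed aluminium jig, 20 mm above the bench, at the height of the rib tops. x runs along the row of five pockets (pitch 41 mm, 0 at the -x end), y across it, z up. Pocket 37 mm in x, 61 mm in y; ribs on its long sides, lips 2 mm lower and 6 mm thick at its short ends; the floor is a black cushion, at first 4 mm below this point.
- pocket2 (a point): centre of pocket 2 of the fixed aluminium jig, 20 mm above the bench, at the height of the rib tops. x runs along the row of five pockets (pitch 41 mm, 0 at the -x end), y across it, z up. Pocket 37 mm in x, 61 mm in y; ribs on its long sides, lips 2 mm lower and 6 mm thick at its short ends; the floor is a black cushion, at first 4 mm below this point.
- pocket3 (a point): centre of pocket 3 of the fixed aluminium jig, 20 mm above the bench, at the height of the rib tops. x runs along the row of five pockets (pitch 41 mm, 0 at the -x end), y across it, z up. Pocket 37 mm in x, 61 mm in y; ribs on its long sides, lips 2 mm lower and 6 mm thick at its short ends; the floor is a black cushion, at first 4 mm below this point.
- pocket4 (a point): centre of pocket 4 of the fixed aluminium jig, 20 mm above the bench, at the height of the rib tops. x runs along the row of five pockets (pitch 41 mm, 0 at the -x end), y across it, z up. Pocket 37 mm in x, 61 mm in y; ribs on its long sides, lips 2 mm lower and 6 mm thick at its short ends; the floor is a black cushion, at first 4 mm below this point.
- bed0 (a joint): how far the cushion of pocket 0 has been pressed down, m: 0 raised (a strip laid on it then stands 8 mm above the ribs), 0.004 fully down (the strip's top 4 mm above the ribs). It gives way to a push of about 7 N plus the strip's weight and stays where it was pressed to; it does not come up again.
- bed1 (a joint): how far the cushion of pocket 1 has been pressed down, m: 0 raised (a strip laid on it then stands 8 mm above the ribs), 0.004 fully down (the strip's top 4 mm above the ribs). It gives way to a push of about 7 N plus the strip's weight and stays where it was pressed to; it does not come up again.
- bed2 (a joint): how far the cushion of pocket 2 has been pressed down, m: 0 raised (a strip laid on it then stands 8 mm above the ribs), 0.004 fully down (the strip's top 4 mm above the ribs). It gives way to a push of about 7 N plus the strip's weight and stays where it was pressed to; it does not come up again.
- bed3 (a joint): how far the cushion of pocket 3 has been pressed down, m: 0 raised (a strip laid on it then stands 8 mm above the ribs), 0.004 fully down (the strip's top 4 mm above the ribs). It gives way to a push of about 7 N plus the strip's weight and stays where it was pressed to; it does not come up again.
- bed4 (a joint): how far the cushion of pocket 4 has been pressed down, m: 0 raised (a strip laid on it then stands 8 mm above the ribs), 0.004 fully down (the strip's top 4 mm above the ribs). It gives way to a push of about 7 N plus the strip's weight and stays where it was pressed to; it does not come up again.
- strip0_mid (a point): centre of bronze wear strip 0, a plate 56 mm along its x, 32 mm along y, 12 mm thick (this point 6 mm above its underside), 0.16 kg; may be absent. Lies flat on the bench at the start. Fits any pocket with its x along the jig's y, 2.5 mm of play each way. Hold it by its ends (56 mm apart), fingertips 5 mm above its underside, to clear the jig's lips.
- strip1_mid (a point): centre of bronze wear strip 1, a plate 56 mm along its x, 32 mm along y, 12 mm thick (this point 6 mm above its underside), 0.16 kg; may be absent. Lies flat on the bench at the start. Fits any pocket with its x along the jig's y, 2.5 mm of play each way. Hold it by its ends (56 mm apart), fingertips 5 mm above its underside, to clear the jig's lips.
- strip2_mid (a point): centre of bronze wear strip 2, a plate 56 mm along its x, 32 mm along y, 12 mm thick (this point 6 mm above its underside), 0.16 kg; may be absent. Lies flat on the bench at the start. Fits any pocket with its x along the jig's y, 2.5 mm of play each way. Hold it by its ends (56 mm apart), fingertips 5 mm above its underside, to clear the jig's lips.
- strip3_mid (a point): centre of bronze wear strip 3, a plate 56 mm along its x, 32 mm along y, 12 mm thick (this point 6 mm above its underside), 0.16 kg; may be absent. Lies flat on the bench at the start. Fits any pocket with its x along the jig's y, 2.5 mm of play each way. Hold it by its ends (56 mm apart), fingertips 5 mm above its underside, to clear the jig's lips.
- strip4_mid (a point): centre of bronze wear strip 4, a plate 56 mm along its x, 32 mm along y, 12 mm thick (this point 6 mm above its underside), 0.16 kg; may be absent. Lies flat on the bench at the start. Fits any pocket with its x along the jig's y, 2.5 mm of play each way. Hold it by its ends (56 mm apart), fingertips 5 mm above its underside, to clear the jig's lips.
- roller_grip (a point): centre of the roller's upright timber grip: a block 52 mm along the roller's x, 24 mm along its y (pinch it across this), 50 mm high, standing on the steel chassis, whose top is 25 mm below this point; this point is 74 mm above the ground the barrels stand on. x is the roller's travel direction (either way), z up. Chassis 60 x 66 mm, 86 mm long over the barrels, 0.5 kg.
- roller_base (a point): point midway between the two barrels' axles, 20 mm above the ground the roller stands on, 54 mm below the centre of the grip; axes as for the grip. The barrels, 40 mm across and 50 mm wide along y, have their axles at x = -23 and +23 mm from here and turn freely, so the roller runs away on a slope.
- barrel_a (a joint): turn of the barrel at the roller's -x end, rad, not limited; 20 mm of travel to a radian, growing as the roller runs to its +x.
- barrel_b (a joint): turn of the barrel at the roller's +x end, rad; the same.
- chock_mid (a point): centre of the timber chock, a block 36 mm along its x, 56 mm along its y, 30 mm high (this point 15 mm above its underside), 0.2 kg. On the tray its y lies along the white line.
- tray_line (a point): middle of the white line across the fixed sloping grey tray, on its surface, 25 mm above the bench; x level and uphill, y along the line, z up. The surface climbs to +x at 6 degrees, from 75 mm before this point (a low lip at the foot) to 175 mm beyond; 130 mm wide. With its lower barrel against a chock on the line, the roller's base point is 61 mm up the slope from the chock's centre.
- spray: bystander: white spray bottle with a black foot and head, 80 mm across and 220 mm high, origin at its foot; leave alone.
- grease_tin: bystander: upright tin with a paper label, 66 mm across and 110 mm high, origin at its foot; leave alone.
- spanner: bystander: steel spanner lying on the bench, origin near its middle; leave alone.
Things that resemble listed ones, but are neither listed nor needed, are in the scene too. Of the things that look like the part that bears chock_mid, the smallest one is meant.

How it is judged:
By the outcome, as a careful person would: the job done as asked, in the order asked, and still so for the second after the job is handed in, with the robot touching nothing.
Of strip0, strip1, strip2, strip3, strip4 only 3 to 5 are there at a start; the rules pass over those that are not, and their reading is None.
At some moment in a run one of chock may be knocked a few centimetres aside while the robot is not near it.
Once in a run the grip may slacken for a moment while it holds something.
It also fails if it takes over 208 s, if anything falls off the work surface, if the arm or the gripper's body presses on something with over 40 N, if the wrist force passes 120 N, or if a joint passes its speed limit or range.

ROBOT

A 6-joint arm with a two-finger parallel gripper is mounted at the origin on the work surface. World frame = base frame: x ahead of the robot, y to its left, z up, the work surface at z = 0. Lengths are in mm, angles in rad, forces in N, time in s.
With the tool pointing down it reaches from about 400 to 925 mm from the base axis. Payload 12.5 kg.
Tool frame: the origin (TCP) lies on the front face of the gripper's body, between the roots of the fingers; the fingertips stand 78 mm ahead of it and the grasp point (between the pads) lies 59 mm ahead of it (env.nose_length is the distance from the TCP to the fingertips, in mm); z points along the fingers, y is the line along which they close (so a half turn about z gives the same grasp; the last joint's range is limited). The gripper opens to 95 mm and grips with 3 to 60 N. Pads are 20 mm wide; open, the fingers measure 119 mm over their backs; the gripper's body (75 mm by 180 mm) begins 59 mm behind the grasp point.
Start: joints at [1.148, 0.491, 1.559, -0, 1.092, -0.106], TCP at [194.685, 593.915, 292.261] pointing down, gripper open.
Joint ranges: [-3.1, 3.1], [-0.84, 2.19], [0.05, 2.79], [-1.13, 4.28], [0.06, 2.93], [-2.69, 2.69]. Speed limits (rad/s): [2.22, 2.22, 2.79, 3.14, 3.14, 3.14].

INTERFACE

Orientations are given as [roll, pitch, yaw] about the fixed x, y, z axes, in that order (R = Rz(yaw) Ry(pitch) Rx(roll)).
In Python, from cell import env gives the robot as it stands.
- The arm moves only by the tool jog_arm, never from a script. Its argument "motion" is a list of rows, each a list of 7 numbers: the turn, a rotation vector about the tool's x, y, z in degrees, then the shift along the tool's x, y, z in mm, then the finger opening in mm, from 0 to 95.1. In form: [[wx, wy, wz, x, y, z, hand], ...]. A call has 1 to 10 rows; each row shifts and turns the commanded pose from where the row before left it, along the tool's axes as they then stand; what a row does not reach is not made up. A row lasts 1/8 s, in which the tool goes at most 62.5 mm and 10.7 degrees, less where a joint would pass 70% of its speed; a pose out of reach is approached as far as the arm can. A call is refused whole if a number of a shift passes 62.5 or a number of a turn 10.7, either way. A call with a gripper value outside its range is refused whole. The fingers move at their own pace and stop on an object; the grip force is fixed at half the most. Time passes only in rows, so rows that do not move let the fingers close. It gives the time, the measured TCP pose, the force, the opening and the grip force at its end, in the units of the state.
- env.state(): the state, without advancing time (a new reading comes with each control period).
- env.read_camera(name): name is "scene" or "top"; returns a dict with "color" (480x640x3 uint8, red, green, blue), "z_map" (480x640 float32, mm along the optical axis (not along the pixel's ray), 0 where there is no reading), "camera_matrix" (3x3 intrinsics, pixels), "k1" (the pictures are not rectified: a ray, as slopes to the right and down, at radius r is drawn at 1 + k1 r^2 times it, then the intrinsics apply), "world_to_cam" (4x4, takes a point from world to camera coordinates). Camera axes: x right, y up, looking along -z (the intrinsics and any distortion apply to the point x, -y, -z); pixel columns grow to the right and rows downward; lengths in mm; the calibration is good to about 2 mm. A picture is of the moment at which its call begins.
- env.job_done(): hands the job in; it is judged then, once.
Trained networks look in the newest picture that a camera, given by its name, has taken for a name from the list of things; names that differ only in an ending like _2 or _b are one class to them, and where a whole thing is asked for, a point or a joint stands for the part that bears it (a point fixed in the world has none). Each returns a list of dicts, best first, with "score" (0 to 1); they miss things now and then, are a little off and sometimes report something else, mostly with a low value. They report only what shows in the picture. A call takes as long as a camera call. They do not tell look-alikes from the thing itself.
- env.recognise(camera, thing): "location" ([column, row] in pixels, amid what is visible of it).
The state is a dict: "t": time; "joints": joint angles; "qvel": joint speeds; "tau": joint torques, N m; "eef_pos": TCP position; "tcp_rot": TCP orientation; "ft_force": force on the tool from outside, world axes, zero at the start; "moment": the same for the moment, N m; "opening": opening from 0.0 (shut) to 1.0 (fully open); "grip_force": force on a finger pad.
Only numpy, scipy, OpenCV 4.12 (cv2) and the standard library are available. Lean on these libraries where they do the work, as an engineer would, in place of code of your own. Each camera call takes 0.05 s, during which the arm holds its last target. There are 200 camera calls.

## Working session

There is one attempt and no reset: what is moved stays moved. The work goes in short steps, Python scripts to look and compute and a tool call to move; the robot and the scene stay as the last step left them, time stands still between calls to the robot, and variables do not carry over. Pictures are saved under pics/ and viewed, at most 14 in all, crops included, and the job is handed in when it is done.

Besides the shell and the picture viewer there is one more tool, called as name([rows], argument=value, ...), one row to a line, values as JSON. jog_arm: Moves the arm, as the interface text tells. Its arguments: {"type":"object","properties":{"motion":{"type":"array"}},"required":["motion"]}

```bash
mkdir -p pics; ls; cat > h.py <<'E'
import numpy as np, cv2
from cell import env
def cap(n):
    return env.read_camera(n)
def save(c,fn,crop=None,scale=1):
    im=cv2.cvtColor(c["color"],cv2.COLOR_RGB2BGR)
    if crop: x0,y0,x1,y1=crop; im=im[y0:y1,x0:x1]
    if scale!=1: im=cv2.resize(im,None,fx=scale,fy=scale,interpolation=cv2.INTER_CUBIC)
    cv2.imwrite("pics/"+fn,im)
def rays(c,uv):
    K=np.array(c["camera_matrix"]); uv=np.asarray(uv,float).reshape(-1,1,2)
    k=np.array([c["k1"],0,0,0,0],float)
    p=cv2.undistortPointsIter(uv,K,k,None,None,(3,40,1e-9)).reshape(-1,2)
    return np.c_[p[:,0],-p[:,1],-np.ones(len(p))]
def to_world(c,pc):
    T=np.linalg.inv(np.array(c["world_to_cam"])); return pc@T[:3,:3].T+T[:3,3]
def at_z(c,uv,z):
    T=np.linalg.inv(np.array(c["world_to_cam"])); d=rays(c,uv)@T[:3,:3].T; o=T[:3,3]
    return o+d*((z-o[2])/d[:,2])[:,None]
def cloud(c):
    v,u=np.mgrid[0:480,0:640]; uv=np.c_[u.ravel(),v.ravel()]
    d=c["z_map"].ravel(); P=to_world(c,rays(c,uv)*d[:,None]); P[d<=0]=np.nan
    return P.reshape(480,640,3)
E
cat > look.py <<'E'
from h import *
import pickle
for n in("scene","top"):
    c=cap(n); save(c,n+"0.png"); P=cloud(c); pickle.dump((c,P),open(n+".pkl","wb"))
    print(n,np.linalg.inv(np.array(c["world_to_cam"]))[:3].round(2).tolist(),c["k1"])
    for t in("strip0_mid","roller_grip","chock_mid","spray","grease_tin","spanner","pocket0","tray_line"):
        try: r=env.recognise(n,t)
        except Exception as e: print(t,e); continue
        for q in r:
            u,v=np.array(q["location"]).round().astype(int); print(t,round(q["score"],2),u,v,P[np.clip(v,0,479),np.clip(u,0,639)].round(0))
print(env.state())
E
python3 look.py
```

```text
pics
scene [[0.19, -0.82, 0.54, 1374.96], [0.98, 0.16, -0.1, -159.67], [-0.01, 0.54, 0.84, 1460.68]] -0.16768653305518966
strip0_mid 0.57 381 292 [674. 138.  19.]
strip0_mid 0.28 405 287 [671. 205.  18.]
roller_grip 0.62 287 229 [465. -80.  78.]
chock_mid 0.89 283 304 [ 671. -126.   44.]
chock_mid 0.83 282 267 [ 551. -110.   26.]
chock_mid 0.81 243 211 [ 353. -192.   38.]
chock_mid 0.36 358 228 [462. 123.  20.]
chock_mid 0.17 400 220 [455. 250.  14.]
spray 0.87 479 234 [609. 413. 126.]
grease_tin 0.66 146 278 [ 562. -465.  104.]
spanner 0.85 158 242 [ 393. -447.    9.]
pocket0 0.77 371 228 [468. 160.  17.]
pocket0 0.46 145 276 [ 559. -466.  109.]
tray_line 0.86 212 281 [ 565. -302.   37.]
top [[-0.0, 1.0, -0.08, 427.75], [-1.0, 0.0, 0.03, -3.85], [0.03, 0.08, 1.0, 1180.24]] -0.05567800642036848
strip0_mid 0.88 244 182 [671. 150.   9.]
roller_grip 0.32 201 271 [460. 248.  12.]
chock_mid 0.85 352 230 [ 555. -104.   28.]
chock_mid 0.81 389 314 [ 362. -186.   43.]
chock_mid 0.77 357 184 [ 661. -115.   40.]
chock_mid 0.74 333 291 [414. -59.  39.]
chock_mid 0.57 256 269 [465. 120.  11.]
sp
[... 317 characters left out ...]
y_line 0.69 232 272 [458. 175.  13.]
{'t': 0.9, 'joints': array([ 1.14845542e+00,  4.90857839e-01,  1.55888389e+00,  2.11037961e-05,
        1.09173926e+00, -1.05613417e-01]), 'qvel': array([ 0.00075499, -0.00010009, -0.00118338,  0.00052264, -0.00138064,
        0.00077796]), 'tau': array([ 4.07610478e-04, -6.12479353e+01, -2.58427030e+01,  6.92686834e-02,
        4.46942216e-02,  2.54046137e-05]), 'eef_pos': array([194.64686617, 593.92330169, 292.29270316]), 'tcp_rot': array([ 3.14147963e+00, -6.85328541e-06,  2.82485544e+00]), 'ft_force': array([0.84694497, 0.01093248, 0.03597596]), 'moment': array([ 0.03209949, -0.02520492,  0.01772311]), 'grip_force': 0.0, 'opening': 0.9947172924227582}
```

```bash
python3 - <<'E'
import pickle
from h import *
c,P=pickle.load(open("top.pkl","rb")); save(c,"top1.png",(80,140,560,340),1.66)
E
```

```text
(no output)
```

View pics/scene0.png

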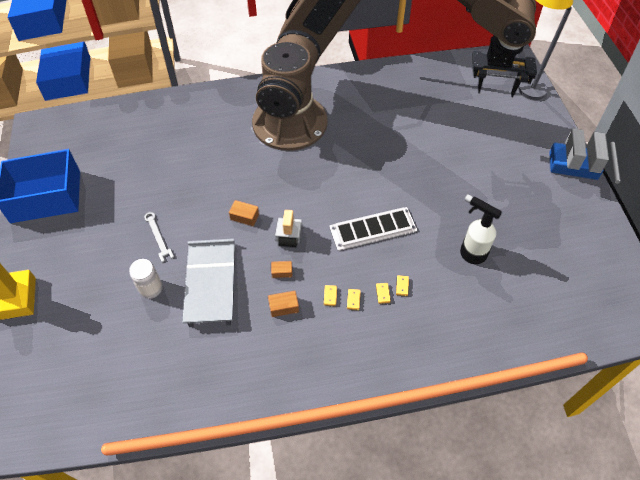

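View pics/top1.png

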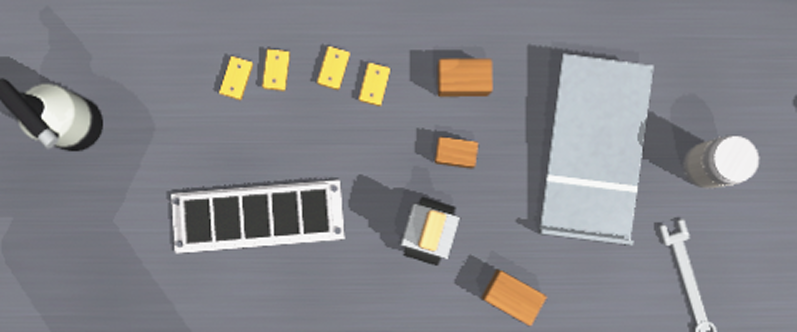

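The scene shows 4 bronze strips at (330–403, 286–299). The jig is at (373,228), the roller at (288,230), and the tray with its line at (210,266). There are three chock-like blocks; the smallest is at (282,269). The top view agrees.

```bash
cat > meas.py <<'E'
from h import *
def rect(c,mask,z):
    "centre, long-axis direction, sizes (world) of a silhouette mask, supposed at height z"
    v,u=np.nonzero(mask); cs,_=cv2.findContours(mask.astype(np.uint8),cv2.RETR_EXTERNAL,cv2.CHAIN_APPROX_NONE)
    W=at_z(c,np.c_[u,v],z)[:,:2]; m=W.mean(0)
    w,V=np.linalg.eigh(np.cov((W-m).T)); d=V[:,1]; 
    return m,np.degrees(np.arctan2(d[1],d[0]))%180,np.sqrt(12*w[::-1])
def comps(mask,amin):
    n,L,S,C=cv2.connectedComponentsWithStats(mask.astype(np.uint8),connectivity=8)
    return [(L==i) for i in range(1,n) if S[i,4]>=amin]
def hsv(c): return cv2.cvtColor(c["color"],cv2.COLOR_RGB2HSV)
def near(c,xy,z,R):
    v,u=np.mgrid[0:480,0:640]; W=at_z(c,np.c_[u.ravel(),v.ravel()],z)[:,:2]
    return (np.hypot(*(W-np.array(xy)).T)<R).reshape(480,640)
def strips(c,z=6):
    H=hsv(c); m=(H[...,0]>18)&(H[...,0]<32)&(H[...,1]>110)&(H[...,2]>60)
    return [rect(c,cv2.morphologyEx(q.astype(np.uint8),cv2.MORPH_CLOSE,np.ones((5,5))),z) for q in comps(m,60) ]
E
python3 - <<'E'
from meas import *
import pickle
for n in("top","scene"):
    c,P=pickle.load(open(n+".pkl","rb")); print(n, c["camera_matrix"][0][0]); H=hsv(c)
    for s in strips(c): 
        if abs(s[0][0]-600)<400 and abs(s[0][1])<350: print(" strip",*[np.round(a,1) for a in s])
    m=(H[...,0]<20)&(H[...,1]>120)&(H[...,2]>40)
    for q in comps(m&near(c,(500,-120),15,260),60): print(" block",*[np.round(a,1) for a in rect(c,q,15)],q.sum())
    g=near(c,(460,165),18,130)&(H[...,2]<55)
    for q in comps(g,60): print(" pocket",*[np.round(a,1) for a in rect(c,q,18)],q.sum())
    g=near(c,(435,-63),74,60)&(H[...,0]>10)&(H[...,0]<30)&(H[...,1]>70)
    for q in comps(g,30): print(" grip",*[np.round(a,1) for a in rect(c,q,74)],q.sum())
    g=near(c,(500,-310),25,80)&(H[...,2]>235)
    for q in comps(g,30): print(" line",*[np.round(a,1) for a in rect(c,q,25)],q.sum())
    u,v=(440,231) if n=="top" else (212,281)
    print(H[u and v,u], P[v-3:v+4,u-3:u+4].reshape(-1,3).mean(0))
E
```

```text
top 499.1508570298762
 strip [675.8  64.1] 162.9 [57.  33.4]
 strip [672.7 146.5] 173.9 [57.4 32.7]
 strip [660.9 203.2] 162.8 [56.9 33.9]
 strip [652.5   5.2] 165.5 [57.1 33.2]
 block [ 660.6 -123.5] 93.0 [75.6 52.5] 697
 block [ 553.3 -111.2] 84.2 [56.1 37.4] 378
 block [ 349.  -191.2] 60.0 [77.9 47.6] 684
 grip [442.4 -71.9] 162.8 [51.7 23.9] 254
 line [ 508.5 -303.8] 82.7 [127.3   8.2] 188
[102  16 203] [ 553.2259916  -310.79579193   28.76742888]
scene 605.7142257736339
 strip [658.2 201.8] 159.7 [60.2 32.4]
 strip [669.3 144.5] 171.7 [58.8 32.4]
 strip [649.7   3.7] 163.8 [57.8 31.6]
 strip [672.8  62.9] 165.4 [59.  31.1]
 block [ 343.4 -191.6] 43.9 [83.1 63.8] 516
 block [417.4 -71.4] 153.4 [58.7 21. ] 83
 block [ 550.2 -112.8] 73.4 [56.5 47.7] 311
 block [ 654.6 -124.2] 91.1 [74.1 63.8] 604
 pocket [454.9 250.1] 6.6 [52.5 29.2] 121
 pocket [458.  209.7] 6.5 [51.8 29.8] 118
 pocket [462.6 168.7] 7.4 [51.3 30.3] 133
 pocket [465.9 127.5] 5.0 [51.8 30.5] 124
 pocket [469.   86.2] 5.6 [53.5 31.1] 128
 grip [452.8 -74.3] 157.0 [65.6 23.4] 121
 line [ 506.3 -303.2] 82.9 [127.7  11.8] 172
[109   9 229] [ 561.4631277  -302.77771079   31.68659587]
```

```bash
cat > go.py <<'E'
from h import *
def go(x,y,z,yaw,quiet=False):
    "remaining yaw turn about tool z (deg) and shift in tool axes after that turn, tool down; TCP target"
    s=env.state(); a=np.radians(yaw); d=np.array([x,y,z])-s["eef_pos"]
    turn=-(np.degrees(a-s["tcp_rot"][2])+180)%360-180; turn=-((yaw-np.degrees(s["tcp_rot"][2])+180)%360-180)
    X=np.array([np.cos(a),np.sin(a)]);Y=np.array([np.sin(a),-np.cos(a)])
    print("turn %.1f  shift x %.1f y %.1f z %.1f"%(turn,X@d[:2],Y@d[:2],-d[2]))
E
python3 - <<'E'
from meas import *
from go import go
import pickle
c,P=pickle.load(open("top.pkl","rb")); H=hsv(c)
for th in (40,70,90):
    g=near(c,(460,165),18,105)&(H[...,2]<th); r=[rect(c,q,18) for q in comps(g,80)]
    for q in r: print(th,*[np.round(a,1) for a in q])
go(675.8,64.1,140,75)
E
```

```text
70 [469.2  88.7] 3.8 [56.8 32.8]
70 [465.6 129.7] 4.9 [57.1 33.9]
70 [459.6 210.4] 6.4 [56.6 32.4]
70 [462.6 170.6] 4.9 [57.3 33.5]
70 [456.4 250.8] 5.0 [55.8 32.6]
90 [469.3  88.6] 4.9 [58.  33.5]
90 [462.7 170.4] 6.0 [57.9 34. ]
90 [465.6 129.7] 4.1 [58.3 33.8]
90 [459.1 210.9] 4.4 [57.8 34.3]
90 [456.5 251.1] 2.7 [57.7 33. ]
turn 86.9  shift x -387.2 y 601.9 z 152.3
```

jog_arm([
  [0,0,10,0,0,10,95],
  [0,0,10,0,0,10,95],
  [0,0,10,0,0,10,95],
  [0,0,10,0,0,10,95],
  [0,0,10,0,0,10,95],
  [0,0,10,0,0,10,95],
  [0,0,10,0,0,10,95],
  [0,0,10,0,0,10,95],
  [0,0,9,0,0,10,95],
  [0,0,0,0,0,0,95],
])

```text
t: 2.15
eef_pos: [194.6, 593.7, 201.7]
tcp_rot: [-3.141, 0.001, 1.272]
ft_force: [-0.9, 0.1, 0.0]
opening: 0.999
grip_force: 0.0
```

```bash
python3 -c "
from go import *
go(660.9,203.2,140,72.8);print(env.state()['eef_pos'],env.state()['tcp_rot'])"
```

```text
turn 0.1  shift x -235.2 y 560.9 z 61.7
[194.64874018 593.7408653  201.67251855] [-3.14146374e+00  1.16059602e-03  1.27248147e+00]
```

jog_arm([
  [0,0,0,-50,30,0,95],
  [0,0,0,-50,45,0,95],
  [0,0,0,-50,55,0,95],
  [0,0,0,-50,60,0,95],
  [0,0,0,-35,60,0,95],
  [0,0,0,0,62,0,95],
  [0,0,0,0,62,0,95],
  [0,0,0,0,62,10,95],
  [0,0,0,0,62,20,95],
  [0,0,0,0,50,20,95],
])

```text
t: 3.4
eef_pos: [627.4, 240.3, 153.2]
tcp_rot: [3.14, -0.001, 1.275]
ft_force: [-0.2, -0.3, 0.5]
opening: 0.999
grip_force: 0.0
```

```bash
python3 -c "
from go import *
go(660.9,203.2,83,72.8)"
```

```text
turn 0.3  shift x -25.6 y 43.0 z 70.2
```

jog_arm([
  [0,0,0,0,0,0,95],
  [0,0,0,0,0,0,95],
])

```text
t: 3.65
eef_pos: [624.7, 241.4, 153.3]
tcp_rot: [-3.141, -0.0, 1.274]
ft_force: [-0.6, -0.2, 0.7]
opening: 0.999
grip_force: 0.0
```

```bash
python3 -c "
from go import *
go(660.9,203.2,83,72.8)"
```

```text
turn 0.2  shift x -25.8 y 45.8 z 70.3
```

jog_arm([
  [0,0,0,-12.8,23,15,95],
  [0,0,0,-13,22.8,20,95],
  [0,0,0,0,0,20,95],
  [0,0,0,0,0,10,95],
  [0,0,0,0,0,5,95],
  [0,0,0,0,0,0,50],
  [0,0,0,0,0,0,50],
  [0,0,0,0,0,0,50],
  [0,0,0,0,0,0,50],
  [0,0,0,0,0,0,50],
])

```text
t: 4.9
eef_pos: [661.2, 203.2, 83.3]
tcp_rot: [3.142, -0.0, 1.271]
ft_force: [-0.9, 0.1, 1.6]
opening: 0.587
grip_force: 30.0
```

```bash
python3 -c "
from go import *
go(660.9,203.2,83,72.8);s=env.state();print(s['opening']*95.1,s['grip_force'])"
```

```text
turn 0.0  shift x -0.1 y -0.3 z 0.3
55.80920853284373 30.00027358531952
```

jog_arm([
  [0,0,0,0,0,0,95],
  [0,0,0,0,0,0,95],
  [0,0,0,0,0,0,95],
  [0,0,0,0,0,-25,95],
  [0,0,0,0,-40,-30,95],
  [0,0,0,0,-45,-10,95],
  [0,0,0,0,-45,0,95],
  [0,0,0,0,-45,0,95],
  [0,0,0,0,-35,0,95],
])

```text
t: 6.02
eef_pos: [459.0, 265.4, 148.3]
tcp_rot: [3.141, -0.0, 1.272]
ft_force: [0.8, -0.1, 0.0]
opening: 1.003
grip_force: 0.0
```

```bash
python3 - <<'E'
from meas import *
from go import go
for n in("top","scene"):
    c=cap(n)
    for s in strips(c):
        if abs(s[0][0]-650)<80 and abs(s[0][1])<350: print(n,*[np.round(a,1) for a in s])
go(661,203.2,83,72.8)
E
```

```text
top [675.8  64.1] 162.9 [57.3 33.5]
top [672.6 146.5] 174.0 [57.2 32.7]
top [661.9 203. ] 162.4 [56.4 33.8]
top [652.4   5.1] 165.5 [57.  33.3]
scene [658.6 201.4] 160.3 [59.  32.5]
scene [669.  144.5] 171.4 [57.9 32.7]
scene [649.6   4. ] 164.3 [57.4 31.9]
scene [672.7  63.1] 166.3 [57.5 31.4]
turn 0.2  shift x 0.3 y 212.6 z 65.3
```

jog_arm([
  [0,0,0,0,45,0,95],
  [0,0,0,0,45,0,95],
  [0,0,0,0,45,0,95],
  [0,0,0,0,45,10,95],
  [0,0,0,0,32.5,20,95],
  [0,0,0,0,0,20,95],
  [0,0,0,0,0,10,95],
  [0,0,0,0,0,5,95],
  [0,0,0,0,0,0,50],
  [0,0,0,0,0,0,50],
])

```text
t: 7.38
eef_pos: [663.7, 202.8, 83.9]
tcp_rot: [3.141, -0.001, 1.272]
ft_force: [0.5, 0.0, 0.5]
opening: 0.845
grip_force: 0.0
```

jog_arm([
  [0,0,0,0,0,0,50],
  [0,0,0,0,0,0,50],
  [0,0,0,0,0,0,50],
  [0,0,0,0,0,-15,50],
  [0,0,-8,0,0,-25,50],
  [0,0,-8,0,0,-20,50],
  [0,0,-6,0,0,0,50],
])

```text
t: 8.25
eef_pos: [664.3, 202.5, 145.9]
tcp_rot: [3.138, -0.0, 1.659]
ft_force: [0.6, 1.1, -1.5]
opening: 0.58
grip_force: 30.0
```

```bash
python3 -c "
from go import *
go(455.6,251.8,100,94.5);s=env.state();print(s['opening']*95.1,s['grip_force'])"
```

```text
turn 0.6  shift x 65.5 y -204.2 z 45.9
55.19368800373341 29.99900132417679
```

jog_arm([
  [0,0,0.6,13,-30,0,50],
  [0,0,0,13,-40,0,50],
  [0,0,0,13,-40,0,50],
  [0,0,0,13,-40,0,50],
  [0,0,0,13.5,-34,0,50],
  [0,0,0,0,-20,0,50],
  [0,0,0,0,0,0,50],
  [0,0,0,0,0,0,50],
])

```text
t: 9.25
eef_pos: [456.3, 252.4, 143.7]
tcp_rot: [3.14, -0.001, 1.645]
ft_force: [0.9, -0.8, -1.2]
opening: 0.583
grip_force: 30.0
```

```bash
python3 -c "
from go import *
go(455.6,251.8,100,94.5);s=env.state();print(s['opening']*95.1,s['grip_force'])"
```

```text
turn -0.3  shift x -0.6 y -0.7 z 43.7
55.47407903074614 29.9996879696846
```

jog_arm([
  [0,0,-0.3,-0.6,-0.7,15,50],
  [0,0,0,0,0,15,50],
  [0,0,0,0,0,8,50],
  [0,0,0,0,0,3,50],
  [0,0,0,0,0,2,50],
  [0,0,0,0,0,0.5,50],
  [0,0,0,0,0,0,50],
  [0,0,0,0,0,0,50],
])

```text
t: 10.25
eef_pos: [454.6, 251.7, 99.8]
tcp_rot: [3.141, -0.0, 1.65]
ft_force: [0.5, -0.7, -1.5]
opening: 0.584
grip_force: 30.0
```

```bash
python3 -c "
from go import *
go(455.6,251.8,100,94.5);s=env.state();print(s['opening']*95.1,s['grip_force'],s['ft_force'],s['moment'])"
```

```text
turn 0.0  shift x 0.0 y 1.0 z -0.2
55.50765731393735 29.999641478061676 [ 0.50102397 -0.65995107 -1.54374537] [-0.11367779  0.04994363  0.03871678]
```

jog_arm([
  [0,0,0,0,0.6,0,62],
  [0,0,0,0,0,0,70],
  [0,0,0,0,0,0,95],
  [0,0,0,0,0,0,95],
  [0,0,0,0,0,-15,95],
  [0,0,0,0,0,-30,95],
  [0,0,0,0,30,0,95],
  [0,0,0,0,45,0,95],
  [0,0,5,0,45,0,95],
  [0,0,5,0,30,0,95],
])

```text
t: 11.5
eef_pos: [606.5, 261.0, 145.8]
tcp_rot: [3.14, -0.001, 1.473]
ft_force: [-0.8, -1.0, 0.3]
opening: 1.0
grip_force: 0.0
```

```bash
python3 - <<'E'
from meas import *
from go import go
c=cap("top"); save(c,"p1.png",(180,240,290,300),7)
for s in strips(c,22): print(*[np.round(a,1) for a in s])
c=cap("scene"); save(c,"p2.png",(310,190,440,260),6)
go(672.2,146.5,83,84)
E
```

```text
[672.3  63.2] 163.3 [56.2 33.1]
[669.4 144.4] 173.8 [56.6 32.3]
[649.2   5. ] 165.5 [56.  32.6]
[ 505.1 -800.1] 178.1 [114.7   8.9]
[457.1 241.8] 5.8 [55.7 15.4]
turn 0.4  shift x -106.8 y 76.7 z 62.4
```

View pics/p2.png

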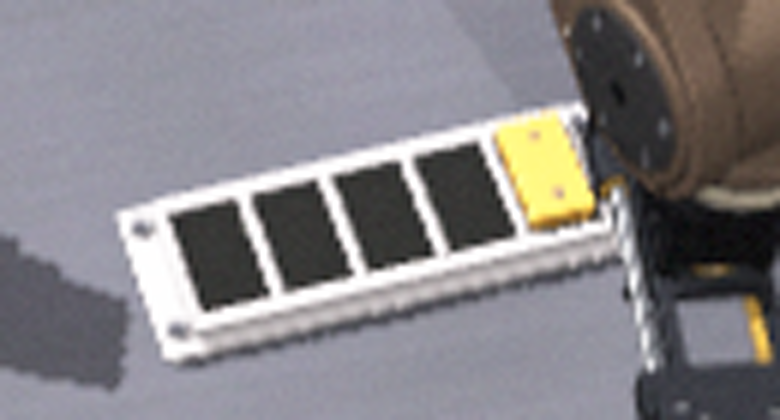

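The strip lies flat in the end pocket, at crop position (545,172). Next strip.

jog_arm([
  [0,0,0.4,-35,25,0,95],
  [0,0,0,-40,30,5,95],
  [0,0,0,-30,20,10,95],
  [0,0,0,-1.8,1.7,15,95],
  [0,0,0,0,0,15,95],
  [0,0,0,0,0,12,95],
  [0,0,0,0,0,5,95],
  [0,0,0,0,0,0,95],
])

```text
t: 12.6
eef_pos: [670.2, 147.7, 82.3]
tcp_rot: [-3.141, 0.0, 1.47]
ft_force: [1.2, 0.4, -0.2]
opening: 0.998
grip_force: 0.0
```

```bash
python3 -c "
from go import *
go(672.2,146.5,83,84)"
```

```text
turn 0.2  shift x -1.0 y 2.1 z -0.7
```

jog_arm([
  [0,0,0,-1,2,-0.7,95],
  [0,0,0,0,0,0,50],
  [0,0,0,0,0,0,50],
  [0,0,0,0,0,0,50],
  [0,0,0,0,0,0,50],
  [0,0,0,0,0,0,50],
  [0,0,0,0,0,-15,50],
  [0,0,-5,0,0,-25,50],
  [0,0,-5.3,0,0,-20,50],
])

```text
t: 13.72
eef_pos: [672.5, 145.9, 145.1]
tcp_rot: [3.141, -0.0, 1.651]
ft_force: [-0.4, 0.3, -1.7]
opening: 0.588
grip_force: 30.0
```

jog_arm([
  [0,0,0,15,-25,0,50],
  [0,0,0,16,-40,0,50],
  [0,0,0,16,-42,0,50],
  [0,0,0,16,-42,0,50],
  [0,0,0,14,-36,0,50],
  [0,0,0,4,-22,0,50],
  [0,0,0,0,0,0,50],
  [0,0,0,0,0,0,50],
])

```text
t: 14.72
eef_pos: [460.8, 210.7, 143.9]
tcp_rot: [3.14, -0.0, 1.648]
ft_force: [0.3, 0.7, -0.9]
opening: 0.585
grip_force: 30.0
```

```bash
python3 -c "
from go import *
go(458.8,211.0,100,94.5);s=env.state();print(s['opening']*95.1,s['grip_force'])"
```

```text
turn -0.1  shift x 0.5 y -1.9 z 43.9
55.66828353496725 29.993512630462646
```

jog_arm([
  [0,0,0,0.5,-1.9,15,50],
  [0,0,0,0,0,15,50],
  [0,0,0,0,0,8,50],
  [0,0,0,0,0,3,50],
  [0,0,0,0,0,2,50],
  [0,0,0,0,0,0.5,50],
  [0,0,0,0,0,0,50],
  [0,0,0,0,0,0,50],
])

```text
t: 15.72
eef_pos: [457.8, 211.0, 100.0]
tcp_rot: [3.141, -0.0, 1.648]
ft_force: [0.4, 0.2, -1.3]
opening: 0.584
grip_force: 30.0
```

jog_arm([
  [0,0,0,0,0.6,0,62],
  [0,0,0,0,0,0,70],
  [0,0,0,0,0,0,95],
  [0,0,0,0,0,0,95],
  [0,0,0,0,0,-15,95],
  [0,0,0,0,0,-30,95],
  [0,0,0,-20,30,0,95],
  [0,0,0,-30,40,0,95],
  [0,0,0,-35,40,0,95],
  [0,0,0,-35,40,0,95],
])

```text
t: 16.98
eef_pos: [618.5, 101.9, 146.1]
tcp_rot: [3.141, -0.0, 1.649]
ft_force: [-0.3, 0.5, 0.2]
opening: 0.999
grip_force: 0.0
```

jog_arm([
  [0,0,7.2,-30,40,0,95],
  [0,0,7.2,0,0,0,95],
  [0,0,7.2,0,0,0,95],
  [0,0,0,0,0,0,95],
])

```text
t: 17.48
eef_pos: [659.5, 76.1, 145.7]
tcp_rot: [3.141, -0.0, 1.272]
ft_force: [0.4, -0.6, 0.4]
opening: 0.994
grip_force: 0.0
```

```bash
python3 - <<'E'
from go import *
from meas import *
c=cap("top")
for s in strips(c,22): print(*[np.round(a,1) for a in s])
go(675.1,64.1,83,72.9)
E
```

```text
[649.7   4.6] 168.6 [55.5 32. ]
[ 505.1 -800.1] 178.1 [114.7   8.9]
turn 0.1  shift x -6.9 y 18.6 z 62.6
```

jog_arm([
  [0,0,0,-6.9,18.6,10,95],
  [0,0,0,0,0,20,95],
  [0,0,0,0,0,20,95],
  [0,0,0,0,0,10,95],
  [0,0,0,0,0,2.6,95],
  [0,0,0,0,0,0,95],
  [0,0,0,0,0,0,95],
])

```text
t: 18.4
eef_pos: [675.4, 64.2, 82.8]
tcp_rot: [3.141, -0.0, 1.272]
ft_force: [0.1, 0.3, 0.0]
opening: 0.996
grip_force: 0.0
```

```bash
python3 -c "
from go import *
go(675.1,64.1,83,72.9)"
```

```text
turn -0.0  shift x -0.1 y -0.3 z -0.2
```

jog_arm([
  [0,0,0,0,0,0,50],
  [0,0,0,0,0,0,50],
  [0,0,0,0,0,0,50],
  [0,0,0,0,0,0,50],
  [0,0,0,0,0,0,50],
  [0,0,0,0,0,-15,50],
  [0,0,-7.2,0,0,-25,50],
  [0,0,-7.2,0,0,-20,50],
  [0,0,-7.2,0,0,0,50],
])

```text
t: 19.52
eef_pos: [675.8, 64.1, 145.0]
tcp_rot: [3.138, 0.0, 1.653]
ft_force: [0.3, 0.7, -2.4]
opening: 0.586
grip_force: 29.9
```

jog_arm([
  [0,0,0,18,-25,0,50],
  [0,0,0,24,-40,0,50],
  [0,0,0,24,-42,0,50],
  [0,0,0,24,-42,0,50],
  [0,0,0,22,-35,0,50],
  [0,0,0,10,-20,0,50],
  [0,0,0,0,0,0,50],
  [0,0,0,0,0,0,50],
])

```text
t: 20.52
eef_pos: [463.3, 169.8, 142.8]
tcp_rot: [3.14, -0.0, 1.648]
ft_force: [-0.5, -0.3, -1.8]
opening: 0.586
grip_force: 29.9
```

```bash
python3 -c "
from go import *
go(462,170.1,100,94.5);s=env.state();print(s['opening']*95.1,s['grip_force'])"
```

```text
turn -0.1  shift x 0.4 y -1.3 z 42.8
55.693468483870674 29.944540858268738
```

jog_arm([
  [0,0,0,0.4,-1,15,50],
  [0,0,0,0,0,15,50],
  [0,0,0,0,0,7,50],
  [0,0,0,0,0,3,50],
  [0,0,0,0,0,2,50],
  [0,0,0,0,0,0.5,50],
  [0,0,0,0,0,0,50],
  [0,0,0,0,0,0,50],
])

```text
t: 21.52
eef_pos: [461.3, 170.3, 99.9]
tcp_rot: [3.141, -0.0, 1.648]
ft_force: [0.2, -0.0, -2.1]
opening: 0.585
grip_force: 29.9
```

jog_arm([
  [0,0,0,0,0.6,0,62],
  [0,0,0,0,0,0,70],
  [0,0,0,0,0,0,95],
  [0,0,0,0,0,0,95],
  [0,0,0,0,0,-15,95],
  [0,0,0,0,0,-30,95],
  [0,0,0,-25,30,0,95],
  [0,0,0,-35,35,0,95],
  [0,0,0,-40,35,0,95],
  [0,0,0,-40,35,0,95],
])

```text
t: 22.78
eef_pos: [608.5, 39.9, 145.9]
tcp_rot: [3.141, -0.0, 1.649]
ft_force: [0.1, -0.3, -0.2]
opening: 1.0
grip_force: 0.0
```

jog_arm([
  [0,0,6.3,-25,30,0,95],
  [0,0,6.3,0,0,0,95],
  [0,0,6.3,0,0,0,95],
  [0,0,0,0,0,0,95],
])

```text
t: 23.28
eef_pos: [639.2, 18.5, 145.6]
tcp_rot: [3.141, -0.0, 1.319]
ft_force: [-0.4, -0.6, -0.5]
opening: 0.999
grip_force: 0.0
```

```bash
python3 - <<'E'
from go import *
from meas import *
c=cap("top")
for s in strips(c,22): print(*[np.round(a,1) for a in s])
go(651.8,5.2,83,75.5)
E
```

```text
[ 505.1 -800.1] 178.1 [114.7   8.9]
[466.8 212.7] 171.1 [41.8 31.2]
[466.5 251.5] 39.2 [37.2 32.4]
turn 0.2  shift x -9.8 y 15.6 z 62.5
```

jog_arm([
  [0,0,0.2,-9.8,15.6,10,95],
  [0,0,0,0,0,20,95],
  [0,0,0,0,0,20,95],
  [0,0,0,0,0,10,95],
  [0,0,0,0,0,2.5,95],
  [0,0,0,0,0,0,95],
  [0,0,0,0,0,0,95],
])

```text
t: 24.2
eef_pos: [652.1, 5.2, 82.8]
tcp_rot: [3.141, -0.0, 1.315]
ft_force: [-0.5, -0.1, -0.1]
opening: 0.998
grip_force: 0.0
```

jog_arm([
  [0,0,0,0,0,0,50],
  [0,0,0,0,0,0,50],
  [0,0,0,0,0,0,50],
  [0,0,0,0,0,0,50],
  [0,0,0,0,0,0,50],
  [0,0,0,0,0,-15,50],
  [0,0,-6.4,0,0,-25,50],
  [0,0,-6.3,0,0,-20,50],
  [0,0,-6.3,0,0,0,50],
])

```text
t: 25.32
eef_pos: [652.5, 5.2, 144.9]
tcp_rot: [3.138, 0.0, 1.65]
ft_force: [-0.3, 0.6, -1.5]
opening: 0.583
grip_force: 30.0
```

jog_arm([
  [0,0,0,18,-20,0,50],
  [0,0,0,27,-35,0,50],
  [0,0,0,28,-36,0,50],
  [0,0,0,28,-36,0,50],
  [0,0,0,24,-30,0,50],
  [0,0,0,13,-19,0,50],
  [0,0,0,0,0,0,50],
  [0,0,0,0,0,0,50],
])

```text
t: 26.32
eef_pos: [466.9, 129.3, 142.8]
tcp_rot: [3.14, -0.0, 1.647]
ft_force: [0.7, -0.7, -1.3]
opening: 0.587
grip_force: 30.0
```

```bash
python3 -c "
from go import *
go(465.2,129.2,100,94.5);s=env.state();print(s['opening']*95.1,s['grip_force'])"
```

```text
turn -0.2  shift x 0.1 y -1.7 z 42.8
55.828424181463824 29.990007877349854
```

jog_arm([
  [0,0,0,0.1,-1.4,15,50],
  [0,0,0,0,0,15,50],
  [0,0,0,0,0,7,50],
  [0,0,0,0,0,3,50],
  [0,0,0,0,0,2,50],
  [0,0,0,0,0,0.5,50],
  [0,0,0,0,0,0,50],
  [0,0,0,0,0,0,50],
])

```text
t: 27.32
eef_pos: [464.5, 129.5, 99.9]
tcp_rot: [3.141, -0.0, 1.647]
ft_force: [-0.0, 0.2, -2.1]
opening: 0.586
grip_force: 30.0
```

jog_arm([
  [0,0,0,0,0.6,0,62],
  [0,0,0,0,0,0,70],
  [0,0,0,0,0,0,95],
  [0,0,0,0,0,0,95],
  [0,0,0,0,0,-15,95],
  [0,0,0,0,0,-35,95],
  [0,0,0,-20,15,-30,95],
  [0,0,0,-40,18,0,95],
  [0,0,0,-40,18,0,95],
  [0,0,0,-40,18,0,95],
])

```text
t: 28.58
eef_pos: [545.0, -6.2, 181.0]
tcp_rot: [3.14, 0.0, 1.647]
ft_force: [0.5, 0.5, -0.1]
opening: 0.997
grip_force: 0.0
```

```bash
cat > look2.py <<'E'
from meas import *
import sys
c=cap("top"); H=hsv(c)
m=(H[...,0]<20)&(H[...,1]>120)&(H[...,2]>40)
for q in comps(m&near(c,(500,-180),15,300),60): print(" block",*[np.round(a,1) for a in rect(c,q,15)],q.sum())
for s in strips(c,22): print(" strip",*[np.round(a,1) for a in s])
g=near(c,(435,-63),74,60)&(H[...,0]>10)&(H[...,0]<30)&(H[...,1]>70)
for q in comps(g,30): print(" grip",*[np.round(a,1) for a in rect(c,q,74)],q.sum())
if len(sys.argv)>1: save(c,sys.argv[1],(180,160,480,340),2.6)
E
python3 look2.py q1.png; python3 -c "
from go import *
go(552.8,-111.2,140,84.2)"
```

```text
block [ 662.5 -126.8] 77.7 [71.8 49.8] 624
 block [ 552.4 -118.8] 87.5 [40.5 37.5] 273
 block [ 349.  -191.2] 60.0 [77.9 47.6] 684
 strip [ 505.1 -800.1] 178.1 [114.7   8.9]
 strip [471.2 132.1] 169.3 [49.7 29.6]
 strip [458.8 211.1] 4.2 [56.1 33.6]
 strip [462.4 170.3] 5.5 [56.5 33.2]
 strip [455.9 251.3] 5.0 [56.4 34.4]
 grip [446.9 -80.7] 168.8 [42.5  5.7] 36
turn 10.1  shift x -100.3 y 15.6 z 41.0
```

View pics/q1.png

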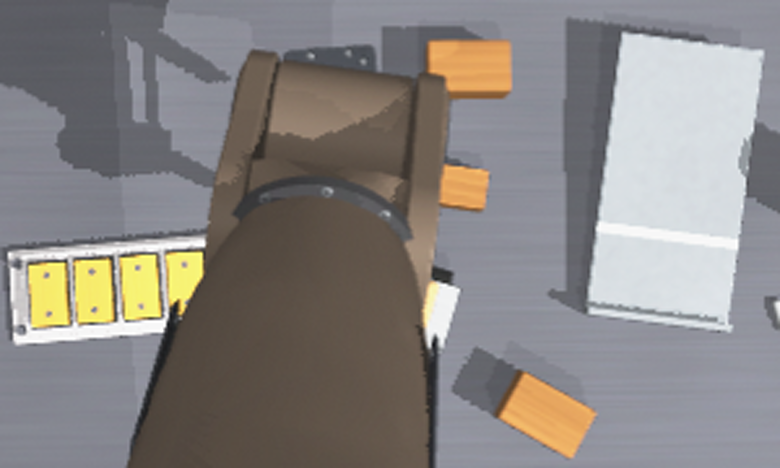

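jog_arm([
  [0,0,5,-25,3,0,95],
  [0,0,5.1,-35,3,0,95],
  [0,0,0,-30,5,10,95],
  [0,0,0,-9.5,1,25,95],
  [0,0,0,0,0,15,95],
  [0,0,0,0,0,0,95],
  [0,0,0,0,0,0,95],
])

```text
t: 29.5
eef_pos: [554.3, -103.9, 130.4]
tcp_rot: [3.141, -0.0, 1.471]
ft_force: [1.1, 1.0, 0.5]
opening: 0.998
grip_force: 0.0
```

```bash
python3 look2.py;python3 -c "
from go import *
go(552.8,-111.2,84,84.2)"
```

```text
block [ 682.5 -132.1] 86.7 [68.3  9. ] 101
 strip [ 505.1 -800.1] 178.1 [114.7   8.9]
 strip [472.7 129.4] 21.8 [43.6 31.9]
 strip [477.9 170.4] 70.8 [34.7 24.6]
turn 0.1  shift x -7.3 y -0.8 z 46.5
```

jog_arm([
  [0,0,0,-7.3,-0.8,20,95],
  [0,0,0,0,0,18,95],
  [0,0,0,0,0,8,95],
  [0,0,0,0,0,0,30],
  [0,0,0,0,0,0,30],
  [0,0,0,0,0,0,30],
  [0,0,0,0,0,0,30],
  [0,0,0,0,0,0,30],
  [0,0,0,0,0,0,30],
  [0,0,0,0,0,0,30],
])

```text
t: 30.8
eef_pos: [552.5, -111.7, 83.7]
tcp_rot: [-3.142, -0.0, 1.47]
ft_force: [-0.2, -0.6, 0.9]
opening: 0.379
grip_force: 29.6
```

jog_arm([
  [0,0,0,0,0,-20,30],
  [0,0,0,0,0,-30,30],
  [0,0,1.4,-20,0,-10,30],
  [0,0,0,-40,-7,0,30],
  [0,0,0,-40,-7,0,30],
  [0,0,0,-40,-7,0,30],
  [0,0,0,-36,-7,0,30],
  [0,0,0,-20,0,0,30],
  [-6,0,0,0,0,0,30],
  [0,0,0,0,0,0,30],
])

```text
t: 32.05
eef_pos: [500.0, -303.0, 143.2]
tcp_rot: [3.038, -0.001, 1.445]
ft_force: [-0.3, -0.2, -2.5]
opening: 0.379
grip_force: 29.6
```

```bash
cat >> go.py <<'E'
from scipy.spatial.transform import Rotation as Rn
def go6(p,rpy):
    "p TCP target mm, rpy target deg: rotation vector (tool, deg) and shift in tool axes after the turn"
    s=env.state(); R0=Rn.from_euler("xyz",s["tcp_rot"]); R1=Rn.from_euler("xyz",rpy,degrees=True)
    w=np.degrees((R0.inv()*R1).as_rotvec()); d=R1.inv().apply(np.array(p)-s["eef_pos"])
    print("rot",w.round(2),"shift",d.round(1))
E
cat > tray.py <<'E'
from go import *
import sys
az=-7.2; u=np.array([np.cos(np.radians(az)),np.sin(np.radians(az)),0]); L=np.array([508,-303.8,25.])
s6,c6=np.sin(np.radians(6)),np.cos(np.radians(6)); n=-s6*u+c6*np.array([0,0,1]); U=c6*u+s6*np.array([0,0,1])
def tray(along,h,side=0,yaw90=False):
    "tool z=-n, tool y = U (or x = U); TCP at h above the slope, along up from line"
    V=np.cross(n,U); p=L+U*along+n*h+V*side
    R=np.c_[np.cross(U,-n),U,-n] if not yaw90 else np.c_[U,np.cross(-n,U),-n]
    e=Rn.from_matrix(R).as_euler("xyz",degrees=True); go6(p,e); return p,e
E
python3 -c "
from tray import *
print(tray(0,83.7)); s=env.state(); print(s['tcp_rot'],s['opening']*95.1,s['grip_force'])"
```

```text
rot [-0.09 -0.05 -0.04] shift [ 0.2 -4.3 34.7]
(array([ 499.31995636, -302.70345548,  108.24148264]), array([174. ,   0. ,  82.8]))
[ 3.03846254e+00 -9.27658976e-04  1.44455345e+00] 36.016380797027686 29.61953580379486
```

jog_arm([
  [0,0,0,0,-4.3,10,30],
  [0,0,0,0,0,14,30],
  [0,0,0,0,0,6,30],
  [0,0,0,0,0,2.5,30],
  [0,0,0,0,0,1,30],
  [0,0,0,0,0,0,30],
  [0,0,0,0,0,0,30],
])

```text
t: 32.92
eef_pos: [500.1, -302.7, 110.2]
tcp_rot: [3.036, 0.0, 1.446]
ft_force: [0.3, -0.0, -2.4]
opening: 0.379
grip_force: 29.6
```

```bash
python3 -c "
from tray import *
tray(0,83.7); s=env.state(); print(s['ft_force'],s['opening']*95.1,s['grip_force'])"
```

```text
rot [0.02 0.01 0.05] shift [-0.1 -0.9  1.8]
[ 0.29663539 -0.04603903 -2.41879744] 36.00219207704727 29.61963325738907
```

jog_arm([
  [0,0,0,0,-0.5,0.6,30],
  [0,0,0,0,0,0.6,30],
  [0,0,0,0,0,0.5,30],
  [0,0,0,0,0,0,30],
  [0,0,0,0,0,0,30],
])

```text
t: 33.55
eef_pos: [499.7, -302.6, 108.2]
tcp_rot: [3.037, -0.0, 1.446]
ft_force: [-0.6, -0.4, -1.9]
opening: 0.381
grip_force: 29.6
```

jog_arm([
  [0,0,0,0,0,0,42],
  [0,0,0,0,0,0,55],
  [0,0,0,0,0,0,65],
  [0,0,0,0,0,-10,70],
  [0,0,0,0,0,-25,95],
  [6,0,0,0,0,-40,95],
  [0,0,-10,30,0,-40,95],
  [0,0,-10,30,0,-20,95],
  [0,0,-10,30,0,0,95],
  [0,0,-10,20,0,0,95],
])

```text
t: 34.8
eef_pos: [479.3, -193.0, 243.8]
tcp_rot: [3.141, 0.001, 2.151]
ft_force: [0.4, -0.2, -0.8]
opening: 1.0
grip_force: 0.0
```

```bash
python3 look2.py q2.png; python3 -c "
from go import *
go6([442,-71.9,175],[180,0,162.8]); print(env.state()['eef_pos'])"
```

```text
block [ 660.6 -123.4] 92.7 [75.5 52.4] 696
 strip [ 505.1 -800.1] 178.1 [114.7   8.9]
 strip [465.4 129.6] 5.6 [56.5 33.4]
 strip [459.  211.1] 4.4 [56.1 33.5]
 strip [462.4 170.3] 5.5 [56.5 33.2]
 strip [455.9 251.3] 5.0 [56.5 34.3]
 grip [445.6 -66.3] 160.6 [61.7 20.2] 72
rot [ 1.000e-02 -2.000e-02 -3.908e+01] shift [ 70.1 103.6  68.6]
[ 478.35200965 -191.56755384  243.60965188]
```

View pics/q2.png

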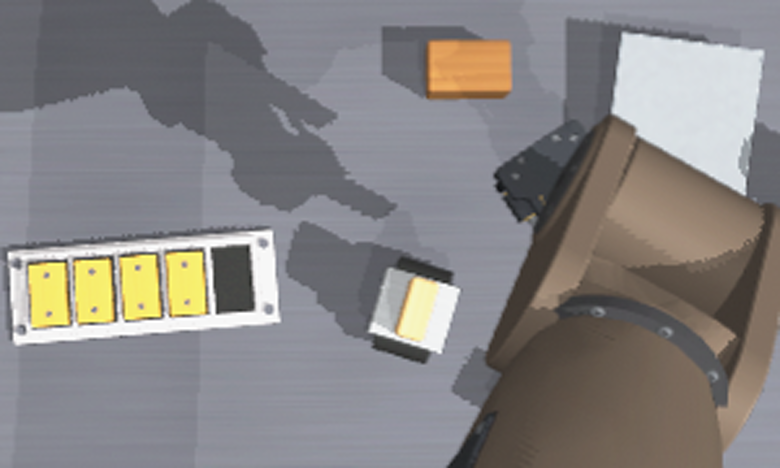

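jog_arm([
  [0,0,-9.8,0,0,0,95],
  [0,0,-9.8,0,0,0,95],
  [0,0,-9.8,0,0,0,95],
  [0,0,-9.7,0,0,0,95],
  [0,0,0,20,30,10,95],
  [0,0,0,30,40,20,95],
  [0,0,0,20,33,20,95],
  [0,0,0,0,0,15,70],
  [0,0,0,0,0,0,70],
  [0,0,0,0,0,0,70],
])

```text
t: 36.1
eef_pos: [445.5, -75.1, 178.4]
tcp_rot: [3.142, 0.001, 2.825]
ft_force: [-0.4, 0.9, 0.2]
opening: 0.753
grip_force: 0.0
```

```bash
python3 -c "
from go import *
go6([442,-71.9,128.5],[180,0,162.8]); print(env.state()['eef_pos'])"
```

```text
rot [ 0.    0.05 -0.93] shift [ 4.3  2.  49.9]
[445.50654556 -75.12736227 178.3814138 ]
```

jog_arm([
  [0,0,-0.9,4.3,2,15,70],
  [0,0,0,0,0,20,70],
  [0,0,0,0,0,10,70],
  [0,0,0,0,0,4.5,70],
  [0,0,0,0,0,0,20],
  [0,0,0,0,0,0,20],
  [0,0,0,0,0,0,20],
  [0,0,0,0,0,0,20],
  [0,0,0,0,0,0,20],
  [0,0,0,0,0,0,20],
])

```text
t: 37.35
eef_pos: [441.7, -71.4, 128.4]
tcp_rot: [3.142, 0.0, 2.842]
ft_force: [0.4, 0.9, 3.0]
opening: 0.247
grip_force: 30.0
```

jog_arm([
  [0,0,0,0,0,-15,20],
  [0,0,0,0,0,-25,20],
  [0,0,9.7,0,0,-25,20],
  [0,0,9.7,0,0,-10,20],
  [0,0,9.8,0,0,0,20],
  [0,0,9.8,0,0,0,20],
  [0,0,9.8,0,0,0,20],
  [0,0,9.8,0,0,0,20],
  [0,0,9.8,0,0,0,20],
  [0,0,0,0,0,0,20],
])

```text
t: 38.6
eef_pos: [441.3, -71.3, 202.9]
tcp_rot: [-3.141, -0.001, 1.65]
ft_force: [0.4, -0.8, -5.1]
opening: 0.251
grip_force: 30.0
```

```bash
cat > row.py <<'E'
from go import *
def row(s,z): 
    go6([462+0.0786*s,170.1-0.9969*s,z],[180,0,94.5]); t=env.state(); print(t['eef_pos'].round(1),t['ft_force'].round(1),t['moment'].round(2),round(t['opening']*95.1,1),round(t['grip_force'],1))
E
python3 -c "
from row import *
row(66,175)"
```

```text
rot [-0.06 -0.03  0.01] shift [173.   39.6  27.9]
[441.3 -71.3 202.9] [ 0.4 -0.8 -5.1] [-0.04  0.05  0.02] 23.9 30.0
```

jog_arm([
  [0,0,0,20,10,0,20],
  [0,0,0,35,10,0,20],
  [0,0,0,40,10,0,20],
  [0,0,0,40,9.6,0,20],
  [0,0,0,28,0,5,20],
  [0,0,0,10,0,10,20],
  [0,0,0,0,0,12,20],
  [0,0,0,0,0,10,20],
  [0,0,0,0,0,5,20],
  [0,0,0,0,0,0,20],
])

```text
t: 39.85
eef_pos: [467.7, 103.6, 160.9]
tcp_rot: [-3.141, -0.0, 1.648]
ft_force: [1.3, -0.1, -6.1]
opening: 0.252
grip_force: 30.0
```

```bash
python3 -c "
from row import *
row(66,156.4)
from h import *
c=cap('scene'); save(c,'r1.png',(270,150,450,280),4)"
```

```text
rot [-0.04 -0.   -0.09] shift [ 0.7 -0.5  4.5]
[467.7 103.6 160.9] [ 1.3 -0.1 -6.1] [-0.07  0.07  0.01] 23.9 30.0
```

View pics/r1.png

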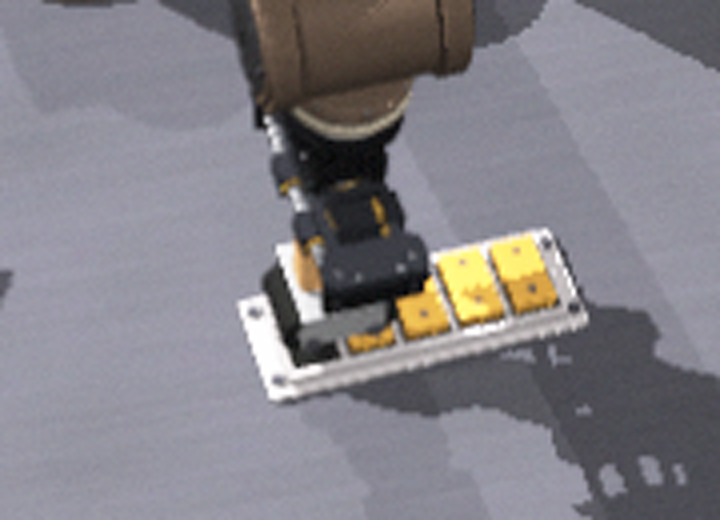

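The roller hovers over the end pocket (crop 320,300), with its leading barrel over the first strip. It is aligned with the row.

jog_arm([
  [0,0,0,0,0,4,20],
  [0,0,0,4,0,0.7,20],
  [0,0,0,5,0,0.5,20],
  [0,0,0,5,0,0.5,20],
  [0,0,0,5,0,0.5,20],
  [0,0,0,5,0,0.5,20],
  [0,0,0,5,0,0.5,20],
  [0,0,0,5,0,0.5,20],
  [0,0,0,5,0,0.5,20],
  [0,0,0,5,0,0.5,20],
])

```text
t: 41.15
eef_pos: [464.3, 148.4, 152.8]
tcp_rot: [3.141, -0.0, 1.649]
ft_force: [-1.8, -0.9, 4.7]
opening: 0.25
grip_force: 30.0
```

```bash
python3 -c "
from row import *
row(20,152)"
```

```text
rot [ 0.03 -0.01 -0.04] shift [ 1.8 -0.6  0.8]
[464.3 148.4 152.8] [-1.8 -0.9  4.7] [-0.29  0.52  0.11] 23.7 30.0
```

jog_arm([
  [0,0,0,5,-0.5,0.4,20],
  [0,0,0,5,0,0.4,20],
  [0,0,0,5,0,0.4,20],
  [0,0,0,5,0,0.2,20],
])

```text
t: 41.65
eef_pos: [462.6, 168.2, 152.1]
tcp_rot: [3.14, -0.0, 1.649]
ft_force: [-2.7, -1.4, 13.9]
opening: 0.252
grip_force: 30.0
```

```bash
python3 -c "
from row import *
row(0,152)"
```

```text
rot [ 0.1  -0.   -0.04] shift [ 1.9 -0.5  0.1]
[462.6 168.2 152.1] [-2.7 -1.4 13.9] [-0.56  0.52  0.02] 23.9 30.0
```

jog_arm([
  [0,0,0,5,-0.5,0.4,20],
  [0,0,0,5,0,0.4,20],
  [0,0,0,5,0,0.2,20],
  [0,0,0,5,0,0,20],
  [0,0,0,5,0,0,20],
  [0,0,0,5,0,0,20],
  [0,0,0,5,0,0,20],
  [0,0,0,5,0,0,20],
  [0,0,0,5,0,0,20],
  [0,0,0,5,0,0,20],
])

```text
t: 42.9
eef_pos: [458.6, 218.3, 152.1]
tcp_rot: [3.138, -0.001, 1.649]
ft_force: [-3.3, -1.8, 27.1]
opening: 0.253
grip_force: 30.0
```

```bash
python3 -c "
from row import *
row(-50,152)"
```

```text
rot [ 0.2  -0.05 -0.04] shift [ 1.6 -0.4  0.1]
[458.6 218.3 152.1] [-3.3 -1.8 27.1] [-0.54  1.02  0.07] 24.0 30.0
```

jog_arm([
  [0,0,0,5,-0.4,0,20],
  [0,0,0,5,0,0,20],
  [0,0,0,5,0,0,20],
  [0,0,0,5,0,-0.2,20],
  [0,0,0,5,0,-0.3,20],
  [0,0,0,5,0,-0.3,20],
  [0,0,0,5,0,-0.2,20],
  [0,0,0,5,0,0,20],
  [0,0,0,5,0,0,20],
  [0,0,0,5,0,0,20],
])

```text
t: 44.15
eef_pos: [454.4, 268.2, 152.2]
tcp_rot: [3.138, -0.001, 1.649]
ft_force: [1.2, -0.7, 12.5]
opening: 0.253
grip_force: 30.0
```

```bash
python3 -c "
from row import *
row(-100,152)"
```

```text
rot [ 0.18 -0.05 -0.04] shift [ 1.6 -0.2  0.2]
[454.4 268.2 152.2] [ 1.2 -0.7 12.5] [-0.67 -0.25  0.1 ] 24.0 30.0
```

jog_arm([
  [0,0,0,-7,0,0,20],
  [0,0,0,-7,0,0.2,20],
  [0,0,0,-7,0,0.3,20],
  [0,0,0,-7,0,0.3,20],
  [0,0,0,-7,0,0.2,20],
  [0,0,0,-7,0,0,20],
  [0,0,0,-7,0,0,20],
  [0,0,0,-7,0,0,20],
  [0,0,0,-7,0,0,20],
  [0,0,0,-7,0,0,20],
])

```text
t: 45.4
eef_pos: [459.9, 198.3, 152.1]
tcp_rot: [3.138, -0.001, 1.648]
ft_force: [-2.9, 1.5, 28.3]
opening: 0.247
grip_force: 30.0
```

jog_arm([
  [0,0,0,-6,0,0,20],
  [0,0,0,-6,0,0,20],
  [0,0,0,-6,0,0,20],
  [0,0,0,-6,0,0,20],
  [0,0,0,-6,0,0,20],
  [0,0,0,-6,0,0,20],
  [0,0,0,-6,0,0,20],
  [0,0,0,-6,0,0,20],
  [0,0,0,-6,0,0,20],
  [0,0,0,0,0,0,20],
])

```text
t: 46.65
eef_pos: [464.1, 144.0, 152.1]
tcp_rot: [3.138, -0.001, 1.648]
ft_force: [-2.3, -0.8, 30.1]
opening: 0.254
grip_force: 30.0
```

```bash
python3 -c "
from row import *
row(30,152)"
```

```text
rot [ 0.21 -0.03 -0.09] shift [-3.8 -0.   0.1]
[464.1 144.  152.1] [-2.3 -0.8 30.1] [-0.29  0.86 -0.09] 24.2 30.0
```

jog_arm([
  [0,0,0,-5,0,0,20],
  [0,0,0,-5,0,-0.3,20],
  [0,0,0,-5,0,-0.3,20],
  [0,0,0,-5,0,-0.4,20],
  [0,0,0,-5,0,0,20],
  [0,0,0,-5,0,0,20],
  [0,0,0,-5,0,0,20],
  [0,0,0,-5,0,0,20],
  [0,0,0,-2,0,0,20],
  [0,0,0,0,0,0,20],
])

```text
t: 47.9
eef_pos: [467.2, 102.1, 152.0]
tcp_rot: [3.139, -0.0, 1.648]
ft_force: [0.1, -0.2, 15.4]
opening: 0.25
grip_force: 30.0
```

jog_arm([
  [0,0,0,0,0,-10,20],
  [0,0,0,0,0,-25,20],
  [0,0,0,-20,0,-25,20],
  [0,0,0,-40,0,-10,20],
  [0,0,0,-40,0,0,20],
  [0,0,0,-40,0,0,20],
  [0,0,0,-20,0,0,20],
  [0,0,0,0,0,0,20],
])

```text
t: 48.9
eef_pos: [478.5, -58.3, 220.8]
tcp_rot: [-3.14, -0.001, 1.646]
ft_force: [0.6, 0.6, -5.6]
opening: 0.249
grip_force: 30.0
```

```bash
cat > look3.py <<'E'
from meas import *
import sys
for n in("top","scene"):
    c=cap(n); H=hsv(c); P=cloud(c); im=P[...,2]
    for q in comps((H[...,0]>18)&(H[...,0]<32)&(H[...,1]>110)&(H[...,2]>60)&near(c,(462,170),24,110),60):
        e=cv2.erode(q.astype(np.uint8),np.ones((5,5)))>0; r=rect(c,q,22); print(n,"strip",*[np.round(a,1) for a in r],"z med",np.nanmedian(im[e]).round(2))
    f=near(c,(510,-303),40,60)&(H[...,0]<20)&(H[...,1]>120)&(H[...,2]>40)
    for q in comps(f,60): print(n,"chock",*[np.round(a,1) for a in rect(c,q,40)])
    save(c,sys.argv[1]+n+".png",(180,140,560,340) if n=="top" else (130,150,450,350),2)
E
python3 look3.py e; python3 -c "
from row import *
row(66,152)"
```

```text
top strip [465.3 129.4] 6.1 [56.6 34. ] z med 23.6
top strip [458.7 211. ] 5.5 [55.6 33.3] z med 23.85
top strip [462.5 169.9] 5.5 [56.5 33.6] z med 23.38
top strip [455.8 251. ] 4.5 [56.2 34.7] z med 23.65
top chock [ 488.8 -262. ] 33.9 [37.8 27.2]
scene strip [455.2 249.8] 3.9 [55.3 33.6] z med 24.0
scene strip [459.  209.4] 3.2 [56.1 33.2] z med 23.05
scene strip [462.8 167.7] 4.0 [55.2 33.4] z med 25.08
scene strip [465.8 127.3] 4.1 [55.6 33.2] z med 24.75
scene chock [ 491.  -262.7] 20.7 [47.9 29.4]
rot [-0.07 -0.04 -0.07] shift [161.7   1.4  68.9]
[478.4 -57.  220.9] [-0.5  0.8 -4.6] [-0.04  0.03 -0.04] 23.8 30.0
```

View pics/escene.png

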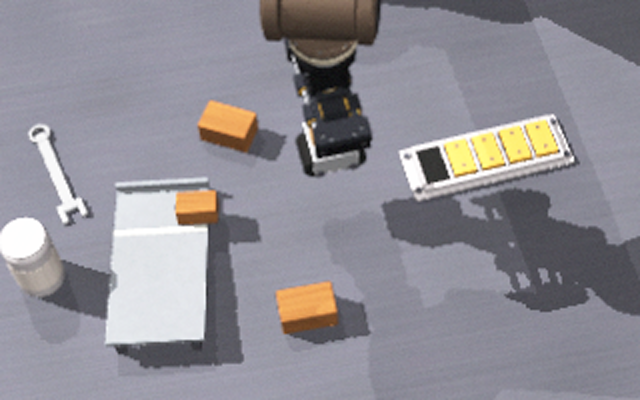

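All four strips now sit at about 24 mm, so they are pressed down. The chock has been knocked to the tray's edge (crop 197,207, off the line), so I will set the roller down and re-lay the chock.

jog_arm([
  [0,0,0,0,0,20,20],
  [0,0,0,0,0,30,20],
  [0,0,0,0,0,25,20],
  [0,0,0,0,0,12,20],
  [0,0,0,0,0,4,20],
  [0,0,0,0,0,1.5,20],
  [0,0,0,0,0,0,20],
  [0,0,0,0,0,0,20],
])

```text
t: 50.0
eef_pos: [479.0, -57.5, 129.2]
tcp_rot: [3.141, 0.0, 1.648]
ft_force: [-0.8, 0.5, -5.5]
opening: 0.253
grip_force: 30.0
```

jog_arm([
  [0,0,0,0,0,0.8,20],
  [0,0,0,0,0,0.6,20],
  [0,0,0,0,0,0,20],
  [0,0,0,0,0,0,20],
])

```text
t: 50.5
eef_pos: [479.0, -57.5, 128.2]
tcp_rot: [3.141, 0.0, 1.648]
ft_force: [-3.3, 0.5, 10.9]
opening: 0.249
grip_force: 30.0
```

jog_arm([
  [0,0,0,0,0,0,35],
  [0,0,0,0,0,0,50],
  [0,0,0,0,0,-5,60],
  [0,0,0,0,0,-20,70],
  [0,0,0,0,0,-35,90],
  [0,0,0,0,0,-40,95],
  [0,0,0,0,0,0,95],
])

```text
t: 51.38
eef_pos: [479.5, -57.6, 229.8]
tcp_rot: [3.137, 0.002, 1.649]
ft_force: [-0.1, -0.3, -0.5]
opening: 0.926
grip_force: 0.0
```

```bash
cat > chk.py <<'E'
from meas import *
import sys
for n in("top","scene"):
    c=cap(n); H=hsv(c); P=cloud(c)
    m=near(c,(495,-275),40,90)&(H[...,0]<20)&(H[...,1]>120)&(H[...,2]>40)
    if n=="top": save(c,sys.argv[1],(330,170,490,290),4)
    for q in comps(m,60):
        e=cv2.erode(q.astype(np.uint8),np.ones((3,3)))>0; X=P[e]; X=X[X[:,2]>np.nanmax(X[:,2])-12]
        A=np.c_[X[:,:2]-X[:,:2].mean(0),np.ones(len(X))]; k=np.linalg.lstsq(A,X[:,2],rcond=None)[0]
        print(n,"chock",*[np.round(a,1) for a in rect(c,q,38)],"z",X[:,2].mean().round(1),"slope deg x,y",np.degrees(k[:2]).round(1))
    g=near(c,(479,-57),74,50)&(H[...,0]>10)&(H[...,0]<30)&(H[...,1]>70)
    for q in comps(g,30): print(n,"grip",*[np.round(a,1) for a in rect(c,q,74)],q.sum())
E
python3 chk.py f.png
```

```text
top chock [ 488.5 -248.3] 82.7 [57.9 35.2] z 51.5 slope deg x,y [ 6.5 -0.9]
scene chock [ 487.4 -249.8] 78.4 [56.6 48.9] z 54.7 slope deg x,y [4.1 0.9]
scene grip [482.8 -58.1] 95.2 [54.1 45. ] 213
```

View pics/f.png

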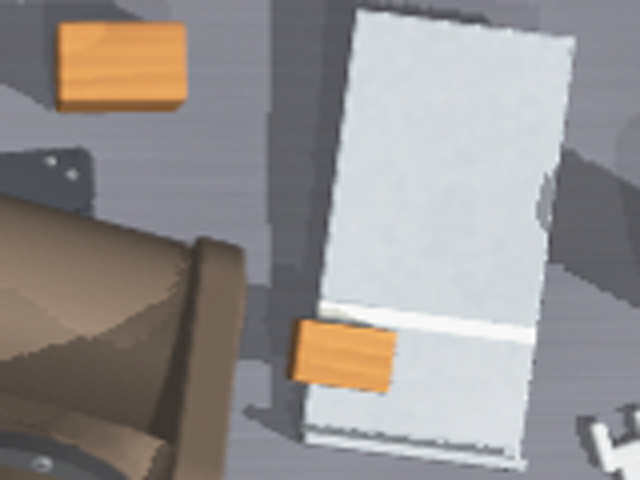

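The chock still lies flat on the tray, parallel to the line, at crop position (343,355). It is about 25 mm downhill of the line and 53 mm to the side.

```bash
python3 -c "
from tray import *
tray(-25.4,140,52.6)"
```

```text
rot [-5.95 -0.61 11.64] shift [-188.2   13.1   67.5]
```

jog_arm([
  [0,0,5.8,0,0,0,95],
  [0,0,5.8,-20,0,0,95],
  [-6,0,0,-40,0,0,95],
  [0,0,0,-40,4,0,95],
  [0,0,0,-40,4,15,95],
  [0,0,0,-33,4,25,95],
  [0,0,0,-15,0,25,95],
  [0,0,0,0,0,0,95],
  [0,0,0,0,0,0,95],
])

```text
t: 52.6
eef_pos: [475.9, -245.8, 163.8]
tcp_rot: [3.038, -0.001, 1.446]
ft_force: [-0.2, 0.4, 1.1]
opening: 0.997
grip_force: 0.0
```

```bash
python3 -c "
from tray import *
tray(-25.4,83.7,52.6)"
```

```text
rot [-0.05 -0.04  0.06] shift [-0.9 -1.1 58.5]
```

jog_arm([
  [0,0,0,-0.9,-1,15,60],
  [0,0,0,0,0,10,60],
  [0,0,0,0,0,15,60],
  [0,0,0,0,0,13,60],
  [0,0,0,0,0,5,60],
  [0,0,0,0,0,0,30],
  [0,0,0,0,0,0,30],
  [0,0,0,0,0,0,30],
  [0,0,0,0,0,0,30],
  [0,0,0,0,0,0,30],
])

```text
t: 53.85
eef_pos: [481.1, -248.1, 106.5]
tcp_rot: [3.036, 0.0, 1.446]
ft_force: [-0.6, 0.8, 5.3]
opening: 0.377
grip_force: 30.0
```

jog_arm([
  [0,0,0,0,0,-10,30],
  [0,0,0,0,0,-10,30],
  [0,0,0,-20,10,0,30],
  [0,0,0,-24,14,0,30],
  [0,0,0,-8,0,0,30],
  [0,0,0,0,0,0,30],
  [0,0,0,0,0,0,30],
])

```text
t: 54.72
eef_pos: [495.7, -301.5, 128.4]
tcp_rot: [3.038, -0.001, 1.446]
ft_force: [-0.2, 1.1, -2.8]
opening: 0.378
grip_force: 30.0
```

```bash
python3 -c "
from tray import *
tray(0,83.7); s=env.state(); print(s['ft_force'],s['opening']*95.1,s['grip_force'])"
```

```text
rot [-0.04 -0.04  0.06] shift [-0.7  1.7 20.5]
[-0.17082368  1.08671193 -2.83457853] 35.930009493693284 29.99929815530777
```

jog_arm([
  [0,0,0,-0.7,1.7,8,30],
  [0,0,0,0,0,8,30],
  [0,0,0,0,0,2.5,30],
  [0,0,0,0,0,1,30],
  [0,0,0,0,0,0.5,30],
  [0,0,0,0,0,0,30],
  [0,0,0,0,0,0,30],
])

```text
t: 55.6
eef_pos: [499.6, -303.2, 109.1]
tcp_rot: [3.037, -0.0, 1.446]
ft_force: [-4.4, 2.6, 6.3]
opening: 0.376
grip_force: 30.0
```

```bash
python3 -c "
from tray import *
tray(0,83.7); s=env.state(); print(s['ft_force'],s['opening']*95.1,s['grip_force'])"
```

```text
rot [-0.01 -0.03  0.05] shift [ 0.5 -0.4  0.8]
[-4.38185262  2.6031234   6.34220848] 35.74356852313015 30.00086635351181
```

jog_arm([
  [0,0,0,0,0,-0.5,30],
  [0,0,0,0,0,0,42],
  [0,0,0,0,0,0,55],
  [0,0,0,0,0,-3,60],
  [0,0,0,0,0,-15,65],
  [0,0,0,0,0,-35,80],
  [6,0,0,0,0,-45,95],
  [0,0,-5.8,30,-5,-30,95],
  [0,0,-5.8,40,0,0,95],
  [0,0,0,45,0,0,95],
])

```text
t: 56.85
eef_pos: [485.6, -186.1, 238.2]
tcp_rot: [3.14, 0.001, 1.649]
ft_force: [0.2, -0.5, -0.4]
opening: 0.996
grip_force: 0.0
```

jog_arm([
  [0,0,0,40,0,0,95],
  [0,0,0,30,0,0,95],
  [0,0,0,20,0,0,95],
  [0,0,0,0,0,0,95],
])

```text
t: 57.35
eef_pos: [478.8, -96.5, 237.3]
tcp_rot: [3.141, 0.0, 1.65]
ft_force: [0.1, 0.2, 0.1]
opening: 1.001
grip_force: 0.0
```

```bash
python3 chk.py g.png; python3 -c "
from go import *
go6([479,-57.5,128.3],[180,0,94.5])"
```

```text
top chock [ 507.7 -304.6] 83.6 [58.8 35.1] z 54.5 slope deg x,y [ 5.3 -0.4]
scene chock [ 504.9 -306.1] 68.1 [54.9 47.8] z 56.5 slope deg x,y [3.2 0.9]
scene grip [482.3 -57. ] 111.4 [57.7 45.2] 222
rot [ 0.04  0.02 -0.04] shift [ 40.1   3.1 108.7]
```

jog_arm([
  [0,0,0,20,3,10,95],
  [0,0,0,20,0,25,95],
  [0,0,0,0,0,30,80],
  [0,0,0,0,0,20,70],
  [0,0,0,0,0,15,70],
  [0,0,0,0,0,6,70],
  [0,0,0,0,0,2.5,70],
  [0,0,0,0,0,0,70],
])

```text
t: 58.45
eef_pos: [478.8, -57.3, 128.5]
tcp_rot: [3.141, 0.0, 1.648]
ft_force: [-0.0, 0.9, -0.5]
opening: 0.736
grip_force: 0.0
```

```bash
python3 -c "
from go import *
go6([479,-57.5,128.5],[180,0,94.5])"
```

```text
rot [ 0.03  0.01 -0.07] shift [-0.2  0.1  0. ]
```

jog_arm([
  [0,0,0,0,0,0,20],
  [0,0,0,0,0,0,20],
  [0,0,0,0,0,0,20],
  [0,0,0,0,0,0,20],
  [0,0,0,0,0,0,20],
  [0,0,0,0,0,-10,20],
  [0,0,0,0,0,-25,20],
  [0,0,0,0,0,-35,20],
  [0,0,-9.8,0,0,-15,20],
  [0,0,-9.8,0,0,0,20],
])

```text
t: 59.7
eef_pos: [478.7, -57.1, 214.8]
tcp_rot: [3.14, 0.001, 1.996]
ft_force: [0.2, -0.1, -5.3]
opening: 0.251
grip_force: 30.0
```

jog_arm([
  [0,0,-9.8,0,0,0,20],
  [0,0,-9.8,0,0,0,20],
  [0,0,-9.8,0,0,0,20],
  [0,0,-9.8,0,0,0,20],
  [0,0,-9.8,0,0,0,20],
  [0,0,-9.8,0,0,0,20],
  [0,-6,0,0,0,0,20],
  [0,0,0,0,0,0,20],
])

```text
t: 60.7
eef_pos: [477.7, -56.9, 213.5]
tcp_rot: [3.141, 0.103, 3.016]
ft_force: [-0.3, -0.1, -4.9]
opening: 0.253
grip_force: 30.0
```

```bash
cat >> tray.py <<'E'
def park(along,h,side=0):
    V=np.cross(n,U); R=np.c_[-U,V,-n]; p=L+U*along+n*h+V*side
    go6(p,Rn.from_matrix(R).as_euler("xyz",degrees=True)); s=env.state(); print(s['ft_force'].round(1),round(s['opening']*95.1,1),round(s['grip_force'],1), "at along/side/h",((s['eef_pos']-L)@np.c_[U,V,n]).round(1))
E
python3 -c "
from tray import *
park(106,165)"
```

```text
rot [ 0.02 -0.09  0.03] shift [-146.9 -241.2   28.8]
[-0.3 -0.1 -4.9] 24.1 30.0 at along/side/h [-40.9 241.2 193.8]
```

jog_arm([
  [0,0,0,-15,-20,0,20],
  [0,0,0,-22,-36,0,20],
  [0,0,0,-24,-40,0,20],
  [0,0,0,-24,-40,0,20],
  [0,0,0,-24,-40,0,20],
  [0,0,0,-20,-35,0,20],
  [0,0,0,-12,-20,10,20],
  [0,0,0,-6,-10,10,20],
  [0,0,0,0,0,0,20],
  [0,0,0,0,0,0,20],
])

```text
t: 61.95
eef_pos: [595.6, -313.8, 208.8]
tcp_rot: [3.141, 0.104, 3.017]
ft_force: [-0.7, -0.2, -4.2]
opening: 0.247
grip_force: 30.0
```

```bash
python3 -c "
from tray import *
park(106,128.5)"
```

```text
rot [ 0.05 -0.06  0.08] shift [ 0.9 -1.1 45. ]
[-0.7 -0.2 -4.2] 23.5 30.0 at along/side/h [106.9   1.1 173.5]
```

jog_arm([
  [0,0,0,0.9,-1.1,15,20],
  [0,0,0,0,0,15,20],
  [0,0,0,0,0,8,20],
  [0,0,0,0,0,4,20],
  [0,0,0,0,0,1.5,20],
  [0,0,0,0,0,0,20],
  [0,0,0,0,0,0,20],
])

```text
t: 62.82
eef_pos: [599.4, -316.3, 165.7]
tcp_rot: [-3.141, 0.105, 3.017]
ft_force: [0.1, -0.0, -4.5]
opening: 0.249
grip_force: 30.0
```

```bash
python3 -c "
from tray import *
park(106,128.5)";python3 chk.py h1.png
```

```text
rot [-0.01  0.03  0.05] shift [0.4 1.  1.8]
[ 0.1 -0.  -4.5] 23.7 30.0 at along/side/h [106.4  -1.  130.3]
```

jog_arm([
  [0,0,0,0,0.5,0.8,20],
  [0,0,0,0,0,0.8,20],
  [0,0,0,0,0,0.4,20],
  [0,0,0,0,0,0,20],
])

```text
t: 63.42
eef_pos: [599.8, -315.7, 163.9]
tcp_rot: [-3.141, 0.106, 3.017]
ft_force: [-0.6, 1.7, 2.7]
opening: 0.25
grip_force: 30.0
```

```bash
python3 -c "
from tray import *
park(61,128.5)"
```

```text
rot [-0.    0.05  0.05] shift [45.6  0.3 -0.1]
[-0.6  1.7  2.7] 23.8 30.0 at along/side/h [106.6  -0.3 128.4]
```

jog_arm([
  [0,0,0,5,0,0,20],
  [0,0,0,6,0,0,20],
  [0,0,0,6,0,0,20],
  [0,0,0,6,0,0,20],
  [0,0,0,6,0,0,20],
  [0,0,0,5,0,0,20],
  [0,0,0,4,0,0,20],
  [0,0,0,3,0,0,20],
  [0,0,0,0,0,0,20],
  [0,0,0,0,0,0,20],
])

```text
t: 64.68
eef_pos: [558.8, -310.6, 159.5]
tcp_rot: [-3.142, 0.105, 3.017]
ft_force: [-1.3, 2.6, 5.8]
opening: 0.251
grip_force: 30.0
```

```bash
python3 -c "
from tray import *
park(61,128.5)"; python3 chk.py h2.png
```

```text
rot [0.   0.02 0.04] shift [ 4.   0.4 -0.1]
[-1.3  2.6  5.8] 23.9 30.0 at along/side/h [ 65.   -0.4 128.4]
top chock [ 505.9 -285.6] 25.6 [32.8 21.6] z 54.0 slope deg x,y [5.8 2.2]
scene chock [ 537.4 -323. ] 15.4 [55.9 24.6] z 131.1 slope deg x,y [ -5.6 -42.9]
```

Chock still in place. Ease down to contact.

jog_arm([
  [0,0,0,1.5,0,0,20],
  [0,0,0,1,0,0,20],
  [0,0,0,1,0,0,20],
  [0,0,0,0.5,0,0,20],
  [0,0,0,0,0,0,20],
  [0,0,0,0,0,0,20],
])

```text
t: 65.53
eef_pos: [554.9, -310.2, 159.1]
tcp_rot: [-3.142, 0.105, 3.017]
ft_force: [-0.9, 1.4, 5.7]
opening: 0.254
grip_force: 30.0
```

```bash
python3 -c "
from tray import *
park(61,128.5); print(env.state()['ft_force']@np.c_[U,n])"
```

```text
rot [-0.    0.03  0.04] shift [ 0.1  0.4 -0.1]
[-0.9  1.4  5.7] 24.1 30.0 at along/side/h [ 61.1  -0.4 128.4]
[-0.44975434  5.75846749]
```

Keep nudging until the chock pushes back.

jog_arm([
  [0,0,0,0.5,0,0,20],
  [0,0,0,0.5,0,0,20],
  [0,0,0,0.5,0,0,20],
  [0,0,0,0,0,0,20],
  [0,0,0,0,0,0,20],
])

```text
t: 66.15
eef_pos: [553.8, -310.0, 159.0]
tcp_rot: [-3.141, 0.106, 3.017]
ft_force: [1.4, 3.0, 6.1]
opening: 0.247
grip_force: 30.0
```

```bash
python3 -c "
from tray import *
park(61,128.5); print(env.state()['ft_force']@np.c_[U,n])"
```

```text
rot [-0.01  0.07  0.04] shift [-1.1  0.4 -0.1]
[1.4 3.  6.1] 23.5 30.0 at along/side/h [ 59.9  -0.4 128.4]
[1.62879281 5.97945199]
```

jog_arm([
  [0,0,0,0.4,0,0,20],
  [0,0,0,0,0,0,20],
  [0,0,0,0,0,0,20],
  [0,0,0,0,0,0,20],
])

```text
t: 66.65
eef_pos: [553.4, -309.9, 158.9]
tcp_rot: [-3.141, 0.106, 3.017]
ft_force: [1.4, 2.9, 5.0]
opening: 0.25
grip_force: 30.0
```

```bash
python3 -c "
from tray import *
park(61,128.5); print(env.state()['ft_force']@np.c_[U,n])"
```

```text
rot [-0.01  0.07  0.04] shift [-1.4  0.4 -0.1]
[1.4 2.9 5. ] 23.8 30.0 at along/side/h [ 59.6  -0.4 128.4]
[1.59004025 4.90150873]
```

jog_arm([
  [0,0,0,0,0,-0.3,20],
  [0,0,0,0,0,0,30],
  [0,0,0,0,0,0,45],
  [0,0,0,0,0,0,60],
  [0,0,0,0,0,-3,70],
  [0,0,0,0,0,-15,70],
  [0,0,0,0,0,-35,70],
  [0,0,0,0,0,-45,90],
  [0,6,0,0,0,-40,95],
  [0,0,0,0,0,0,95],
])

```text
t: 67.9
eef_pos: [539.6, -308.5, 300.2]
tcp_rot: [-3.138, 0.005, 3.017]
ft_force: [0.5, 0.1, -1.4]
opening: 0.975
grip_force: 0.0
```

jog_arm([
  [0,0,0,0,20,0,95],
  [0,0,0,0,40,0,95],
  [0,0,0,0,45,0,95],
  [0,0,0,0,45,0,95],
  [0,0,0,0,45,0,95],
  [0,0,0,0,40,0,95],
  [0,0,0,0,20,0,95],
  [0,0,0,0,0,0,95],
])

```text
t: 68.9
eef_pos: [570.5, -53.9, 295.5]
tcp_rot: [3.141, -0.001, 3.019]
ft_force: [-0.8, -1.9, 0.2]
opening: 1.001
grip_force: 0.0
```

```bash
python3 look3.py k; python3 chk.py k2.png
```

```text
top strip [465.3 129.4] 6.1 [56.6 34. ] z med 23.83
top strip [458.8 211. ] 5.2 [55.8 33.5] z med 23.59
top strip [462.5 169.9] 5.0 [56.2 33.6] z med 24.09
top strip [455.8 251. ] 4.5 [56.3 34.6] z med 23.8
top chock [ 506.3 -303.8] 83.7 [58.5 35.8]
scene strip [455.6 249.7] 3.7 [55.9 33.5] z med 22.4
scene strip [459.1 209.5] 3.9 [56.3 33.3] z med 23.95
scene strip [462.5 167.7] 5.0 [54.7 33.3] z med 24.19
scene strip [465.6 127.2] 4.6 [55.2 33.3] z med 25.89
scene chock [ 517.4 -305. ] 151.3 [91.4 27.4]
top chock [ 506.5 -304.3] 83.7 [58.6 35.8] z 54.3 slope deg x,y [ 4.6 -0.9]
scene chock [ 516.2 -305.2] 151.3 [91.5 27.4] z 119.4 slope deg x,y [ -4.6 -12.1]
```

View pics/kscene.png

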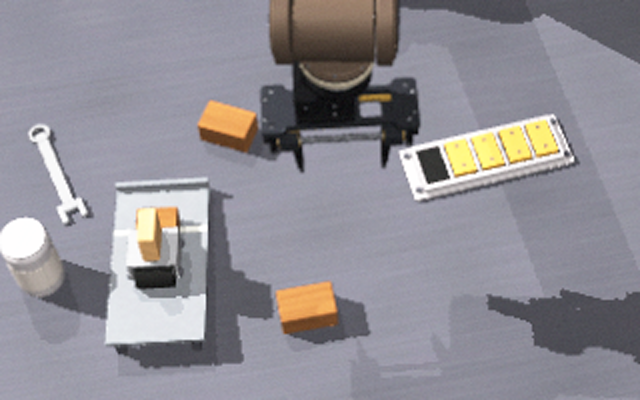

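View pics/ktop.png

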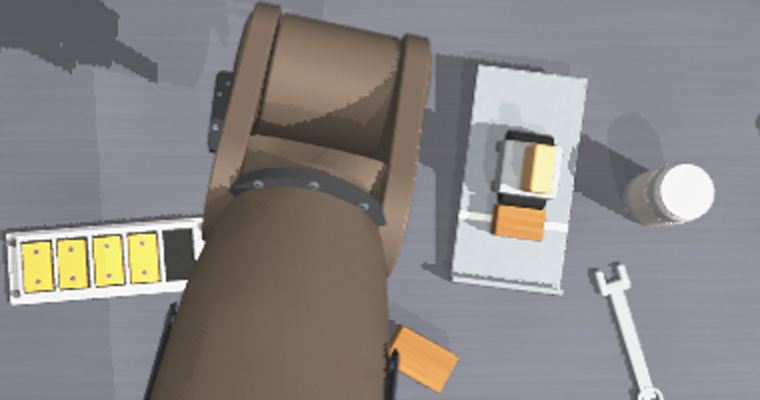

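The roller is parked against the chock (top crop 527,170 and 520,222), and the chock lies on the white line. The four strips are seated flat at about 24 mm and nothing else has moved.

```bash
python3 -c "
from cell import env
print(env.job_done())"
```

```text
the job is handed in; nothing more can be done
None
```

The job is handed in: all four bronze strips found on the bench are in their own pockets and rolled down (tops about 24 mm above the bench), and the roller is parked against the chock on the white line; the chock was knocked aside mid-run, so I re-laid it before parking.

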